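# Stop the coffee press dripping so the mug can be taken

## Task

I want to take my mug from under the coffee press without drips. First hang the copper scoop that lies in the mug's way on the stand's peg by its eye and let go of it; then draw the heavy plunger straight up, without wrenching it in its snug chamber, until the red ring on its shaft has just come clear of the chamber's rim (at most about a finger's breadth of bare shaft under it). Finish while still holding the plunger there, since it sinks back by itself, and leave the mug and the things around where they stand.

Things in the scene. Friction and masses are not known exactly. Their poses are not given: they have to be found in the camera images.
- stand: Brew stand, does not move: dark wooden foot (55 mm forward, 90 mm to each side of the origin, 16 mm high), two steel columns at the back, steel plate (top at 186 mm, 40 mm forward, 66 mm to the sides) carrying an upright clear press chamber; an ear at the left of the plate holds the peg. Origin: on the worktop under the chamber's axis; z up, -x its open front, +y its left.
- chamber_rim (a point): Centre of the press chamber's open mouth, 215 mm above the worktop, on the chamber's vertical axis. Bore 46.6 mm in diameter, 90 mm deep from the rim; the rim is 61 mm across outside. Axes as the stand's.
- peg: Steel peg for the scoop, 6 mm thick, 40 mm long, 8.4 mm ball at the tip, fixed at the left of the stand's plate. Origin: its root, 184 mm above the worktop, 15 mm forward and 95 mm left of the stand's origin. z axis runs from root to tip, sloping up 45 degrees toward the stand's front (tip 28 mm farther forward and 28 mm higher). Its y is the stand's y.
- scoop: Loose copper coffee scoop, about 45 g, standing level on its cup in front of the stand. Cup 49 mm across, 28 mm high, flat bottom, holds most of the weight; a flat handle 13 mm wide, 5 mm thick (underside 23 mm up) runs level from the cup's rim, 22 to 110 mm from the cup's axis, to a round eye. Origin: under the cup's centre; x along the handle to the eye, z up.
- scoop_eye (a point): Centre of the hole in the scoop's eye, 121 mm from the cup's axis, 25.5 mm above the scoop's underside. Hole 18 mm, eye 28 mm across, 5 mm thick; the hole's axis is the scoop's z.
- scoop_handle (a point): Mid-thickness of the scoop's handle, 62 mm from the cup's axis and 59 mm from the eye: a good place to grip it.
- plunger: Loose, heavy steel plunger (0.3 to 0.65 kg), fully down in the press chamber: shaft 44 mm thick, 96 mm long, in the 46.6 mm bore, black cylindrical grip on top. Only its weight holds it down; let go, it sinks back. Origin: centre of its lower end, 125 mm above the worktop when down; z up along the shaft.
- grip (a point): Centre of the plunger's black grip (42 mm in diameter, 32 mm tall; from 6 to 38 mm above the chamber rim when the plunger is down), 112 mm above the plunger's lower end.
- red_ring (a point): Centre of the plunger at the lower edge of the red ring round its shaft (the ring is 6 mm high); 46 mm above the plunger's lower end, 44 mm below the chamber rim when the plunger is down.
- mug: White mug with a painted sprig, 82 mm across and 94 mm high, loose, standing on the stand's foot under the press, handle to the stand's right. Origin: at its foot, 15 mm from the axis of its bowl toward the handle.
- coffee_tin: Bystander: orange square canister with a brown wooden lid, 87 x 87 x 110 mm, origin under its centre.
- spice_jar: Bystander: small glass spice jar with a white cap, 47 mm across, 98 mm high, origin under its centre.
- tumbler: Bystander: clear glass tumbler, 78 mm across, 94 mm high, origin under its centre.
- jam_jar: Bystander: glass jam jar with a white lid, 68 mm across, 84 mm high, origin under its centre.
- dropper: Bystander: small brown dropper bottle with a black rubber bulb, 34 mm across, 102 mm high, origin under its centre.

How it is judged:
By the outcome, as a careful person would: the job done as asked, in the order asked, and still so for the second after the job is handed in, while the arm keeps its last pose, push and grip.
It also fails if it takes over 61 s, if anything falls off the work surface, if the arm or the gripper's body presses on something with over 40 N, if the wrist force passes 120 N, or if a joint passes its speed limit or range.

## Robot

A 6-joint arm with a two-finger parallel gripper is mounted at the origin on a cart in front of the work surface, level with it; the furniture and walls round the work are solid. World frame = base frame: x ahead of the robot, y to its left, z up, the work surface at z = 0. Lengths are in m, angles in rad, forces in N, time in s.
With the tool pointing down it reaches from about 0.3 to 0.775 m from the base axis. Payload 14.6 kg.
Tool frame: the origin (TCP) lies at the very end of the fingers, on their centre line; the grasp point (between the pads) lies 19 mm behind it; z points along the fingers, y is the line along which they close (so a half turn about z gives the same grasp; the last joint's range is limited). The gripper opens to 94 mm and grips with 3 to 60 N. Pads are 16 mm wide; open, the fingers measure 119 mm over their backs; the gripper's body (75 mm by 177 mm) begins 78 mm behind the grasp point.
Start: joints at [-1.206, 0.3, 1.521, -0, 1.321, -0.067], TCP at [0.23, -0.5, 0.205] pointing down, gripper open.
Joint ranges: [-3.03, 3.03], [-0.79, 2.21], [0.23, 2.52], [-1.04, 4.18], [0, 3.07], [-2.55, 2.55]. Speed limits (rad/s): [2.22, 2.22, 2.57, 3.14, 3.14, 3.14].

## Interface

Orientations are given as [roll, pitch, yaw] about the fixed x, y, z axes, in that order (R = Rz(yaw) Ry(pitch) Rx(roll)).
In Python, from station import ctrl, cams gives the robot as it stands. The module is installed in compiled form; this text tells all that it offers.
- The arm moves only by the tool arm_command, never from a script. Its argument "plan" is a list that holds one entry, the list of rows, each a list of 7 numbers: the shift along the tool's x, y, z in shares of 1000 mm (1.0 is 1000 mm), then the turn, a rotation vector about the tool's x, y, z in parts of the range, where 1.0 means pi/2 rad, then the closure, from -1 (fully open) to 1 (shut). A call has 1 to 12 rows; each row is the pose to reach, as a shift and turn from the pose commanded when the call began, along the tool's axes at that moment; what a row does not reach only later rows make up. A row lasts 1/10 s, in which the tool goes at most 50 mm and 8.59 degrees, less where a joint would pass 70% of its speed; a pose out of reach is approached as far as the arm can. Shift and turn numbers lie between -1 and 1, and a call with a number outside is refused. A call with a gripper value outside its range is refused whole. The fingers move at their own pace and stop on an object; "squeeze" is the grip in N (left out, the last holds). Time passes only in rows, so rows that repeat a pose let the fingers close. It gives the time, the measured TCP pose, the force, the opening and the grip force at its end, in the units of the state.
- ctrl.get_obs(): the state, without advancing time (a new reading comes with each control period).
- cams.camera(name): name is "scene" or "side" or "wrist"; returns (picture, depth): 400x640x3 uint8, blue, green, red; 400x640 float32, m along the optical axis (not along the pixel's ray), 0 where there is no reading.
- cams.camera_info(name): a dict with "fx", "fy", "cx", "cy" (pixels), "world_to_cam" (4x4, takes a point from world to camera coordinates). Camera axes: x right, y down, z forward; pixel columns grow to the right and rows downward; lengths in m; the calibration is good to about 2 mm. A picture is of the moment at which its call begins: read the wrist's pose just before it. camera_info takes no time and is no camera call; for the wrist camera it gives the pose at the moment of the call.
- ctrl.hand_in(): hands the job in; it is judged then, once.
The state is a dict: "time_s": time; "qpos": joint angles; "joint_vel": joint speeds; "tau": joint torques, N m; "ee_pos": TCP position; "eef_rot": TCP orientation; "force": force on the tool from outside, world axes, zero at the start; "moment": the same for the moment, N m; "grip_width": finger opening in m; "grip_force": force on a finger pad.
Only numpy, scipy, OpenCV 4.12 (cv2) and the standard library are available. Lean on these libraries where they do the work, as an engineer would, in place of code of your own. Each camera call takes 0.05 s, during which the arm holds its last target. There are 200 camera calls.

## Working session

There is one attempt and no reset: what is moved stays moved. The work goes in short steps, Python scripts to look and compute and a tool call to move; the robot and the scene stay as the last step left them, time stands still between calls to the robot, and variables do not carry over. Pictures are saved under pics/ and viewed, at most 11 in all, crops included, and the job is handed in when it is done.

Besides the shell and the picture viewer there is one more tool, called after ">>>" by a JSON object that holds its "method" and its "body". arm_command: Moves the arm, as the interface text tells. Its arguments: {"type":"object","properties":{"plan":{"type":"array"},"squeeze":{"type":"number"}},"required":["plan"]}

```bash
mkdir -p pics; python3 - <<'E'
from station import ctrl,cams
import cv2,numpy as np
o=ctrl.get_obs();print({k:np.round(v,3).tolist() for k,v in o.items()})
for n in("scene","side"):
    p,d=cams.camera(n);cv2.imwrite(f"pics/{n}0.png",p);np.save(f"pics/{n}0.npy",d)
    i=cams.camera_info(n);print(n,i["fx"],i["cx"],i["cy"],np.round(i["world_to_cam"],3).tolist())
E
```

```text
{'time_s': 0.0, 'qpos': [-1.206, 0.3, 1.522, 0.0, 1.321, -0.067], 'joint_vel': [-0.001, -0.0, -0.001, -0.001, 0.0, 0.001], 'tau': [0.001, -53.181, -35.273, 0.071, 0.024, -0.0], 'ee_pos': [0.23, -0.499, 0.205], 'eef_rot': [-3.14, -0.0, 0.432], 'force': [-0.029, -0.497, 0.344], 'moment': [0.026, 0.038, 0.013], 'grip_force': 0.0, 'grip_width': 0.095}
scene 441.0244590920141 325.25223616767767 199.23736294291243 [[-0.577, -0.817, 0.005, 0.348], [-0.374, 0.259, -0.891, 0.323], [0.726, -0.516, -0.454, 1.289], [0.0, 0.0, 0.0, 1.0]]
side 440.59321096688353 321.5114880263428 194.63678660462958 [[0.205, -0.979, -0.005, -0.075], [-0.645, -0.131, -0.753, 0.47], [0.736, 0.157, -0.658, 1.287], [0.0, 0.0, 0.0, 1.0]]
```

View pics/scene0.png

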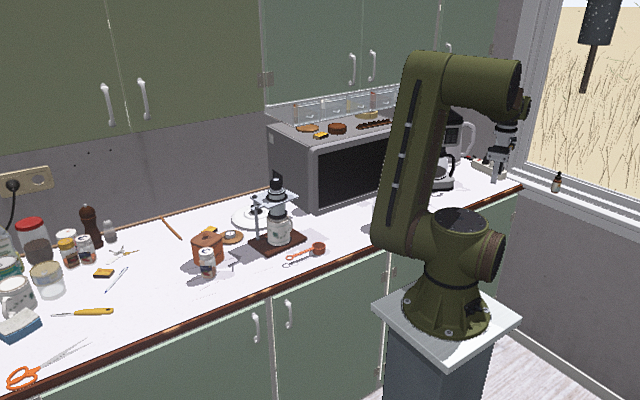

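View pics/side0.png

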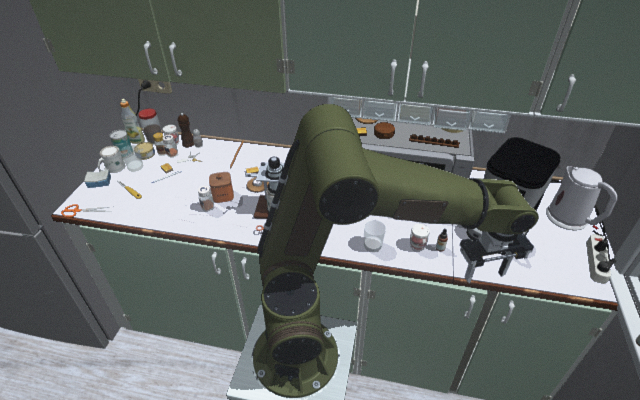

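The scene view has the stand at about (278,215), with the scoop in front: cup at (318,249), handle toward (288,258). In the side view the arm hides most of the stand. I'll enlarge the scene crop and get rough positions.

```bash
cat > h.py <<'E'
from station import ctrl,cams
import cv2,numpy as np
def ray(i,u,v):
    W=np.array(i["world_to_cam"]);R=W[:3,:3];t=W[:3,3]
    return -R.T@t, R.T@np.array([(u-i["cx"])/i["fx"],(v-i["cy"])/i["fy"],1])
def onz(i,u,v,z):
    c,d=ray(i,u,v);return c+d*(z-c[2])/d[2]
def pt(i,u,v,dep):
    c,d=ray(i,u,v);return c+d*dep
def proj(i,P):
    q=np.array(i["world_to_cam"])@np.r_[P,1];return np.array([i["fx"]*q[0]/q[2]+i["cx"],i["fy"]*q[1]/q[2]+i["cy"]])
E
python3 - <<'E'
from h import *
p=cv2.imread("pics/scene0.png");d=np.load("pics/scene0.npy");i=cams.camera_info("scene")
c=cv2.resize(p[165:285,190:350],None,fx=5,fy=5,interpolation=cv2.INTER_CUBIC);cv2.imwrite("pics/c0.png",c)
for u,v in[(319,249),(288,257),(276,182),(207,263),(208,245),(280,246),(278,232)]:
    print(u,v,d[v,u],pt(i,u,v,d[v,u]).round(3),onz(i,u,v,0.025).round(3))
E
```

```text
319 249 1.5154008 [0.435 0.146 0.03 ] [0.441 0.141 0.025]
288 257 1.5256261 [ 0.493  0.236 -0.001] [0.461 0.254 0.025]
276 182 1.4727154 [0.572 0.225 0.252] [ 1.008 -0.01   0.025]
207 263 1.3701243 [0.519 0.51  0.07 ] [0.583 0.49  0.025]
208 245 1.4270405 [0.586 0.478 0.089] [0.684 0.446 0.025]
280 246 1.5525248 [0.543 0.237 0.018] [0.534 0.242 0.025]
278 232 1.5358707 [0.553 0.237 0.071] [0.62  0.201 0.025]
```

View pics/c0.png

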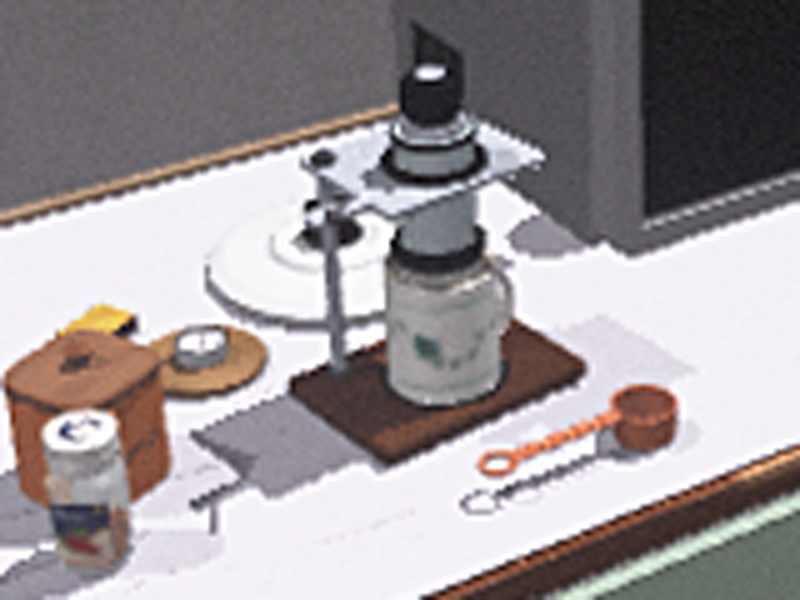

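```bash
cat >> h.py <<'E'
from scipy.spatial.transform import Rotation as Ro
def tool():
    o=ctrl.get_obs();return np.array(o["ee_pos"]),Ro.from_euler("xyz",o["eef_rot"])
def move(P,rpy):
    "shift mm and rotvec in current tool axes to reach P,rpy"
    p,R=tool();print("shift",(R.inv().apply(np.array(P)-p)*1000).round(1),"rot",(R.inv()*Ro.from_euler("xyz",rpy)).as_rotvec().round(4))
E
python3 - <<'E'
from h import *
i=cams.camera_info("scene")
f=lambda x,y,z:onz(i,190+(x+.5)/5-.5,165+(y+.5)/5-.5,z)
for n,a in dict(L=(292,385,.016),F=(388,465,.0),Ft=(388,453,.016),R=(585,370,.016),eye=(497,462,.0255),cup=(645,392,.028),grip=(432,72,.253),plateR=(545,155,.186),plateF=(390,215,.186),plateL=(303,160,.186),ball=(322,158,.212)).items():print(n,f(*a).round(3))
W=np.array(cams.camera_info("wrist")["world_to_cam"]);p,R=tool()
print("cam in tool",R.inv().apply(np.linalg.inv(W)[:3,3]-p).round(3),"axes\n",(W[:3,:3]@R.as_matrix()).round(3), cams.camera_info("wrist")["fx"])
move([.36,.05,.38],[np.pi,0,0])
E
```

```text
L [0.637 0.315 0.016]
F [0.53  0.297 0.   ]
Ft [0.522 0.3   0.016]
R [0.534 0.132 0.016]
eye [0.458 0.252 0.025]
cup [0.47  0.123 0.028]
grip [0.592 0.214 0.253]
plateR [0.556 0.148 0.186]
plateF [0.539 0.279 0.186]
plateL [0.645 0.289 0.186]
ball [0.592 0.3   0.212]
cam in tool [ 0.084  0.001 -0.18 ] axes
 [[-0.     1.     0.   ]
 [-0.958 -0.    -0.287]
 [-0.287 -0.     0.958]] 319.4564645603546
shift [ 347.9 -444.7 -174.6] rot [-1.000e-03  1.000e-04  4.319e-01]
```

The crop shows the stand's front facing the robot, with its foot corners at crop (292,385), (388,465) and (585,370). The scoop lies along +y: cup at (645,400), eye at (497,462). I'll move to a wrist viewpoint, already turned for grasping the scoop.

Units first: shifts go in shares of 1000 mm and turns go in shares of pi/2 rad. So -528 mm is -0.528, 431 mm is 0.431, -1.228 rad is -0.7818.

>>> {"method": "arm_command", "body": {"plan": [[[0.431,-0.528,-0.195,0,0,-0.7818,-1],[0.431,-0.528,-0.195,0,0,-0.7818,-1],[0.431,-0.528,-0.195,0,0,-0.7818,-1],[0.431,-0.528,-0.195,0,0,-0.7818,-1],[0.431,-0.528,-0.195,0,0,-0.7818,-1],[0.431,-0.528,-0.195,0,0,-0.7818,-1],[0.431,-0.528,-0.195,0,0,-0.7818,-1],[0.431,-0.528,-0.195,0,0,-0.7818,-1],[0.431,-0.528,-0.195,0,0,-0.7818,-1],[0.431,-0.528,-0.195,0,0,-0.7818,-1],[0.431,-0.528,-0.195,0,0,-0.7818,-1],[0.431,-0.528,-0.195,0,0,-0.7818,-1]]]}}

```text
time_s: 1.3
ee_pos: [0.3742, 0.0611, 0.3711]
eef_rot: [3.141, 0.0, 1.66]
force: [0.3, -0.7, 0.4]
grip_width: 0.0939
grip_force: 0.0
```

```bash
python3 - <<'E'
from h import *
move([.40,.16,.40],[np.pi,0,1.66])
o=ctrl.get_obs();print(o["time_s"],o["ee_pos"])
E
```

```text
shift [ 96.2  34.5 -28.9] rot [ 0.0004  0.0001 -0.0001]
1.3 [0.37422549 0.06112037 0.37114013]
```

To row units: 96 mm is 0.096, 34 mm is 0.034.

>>> {"method": "arm_command", "body": {"plan": [[[0.096,0.034,-0.029,0,0,0,-1],[0.096,0.034,-0.029,0,0,0,-1],[0.096,0.034,-0.029,0,0,0,-1],[0.096,0.034,-0.029,0,0,0,-1]]]}}

```text
time_s: 1.7
ee_pos: [0.3997, 0.1584, 0.399]
eef_rot: [-3.14, 0.0, 1.662]
force: [-0.1, -0.2, 1.1]
grip_width: 0.0939
grip_force: 0.0
```

```bash
python3 - <<'E'
from h import *
i=cams.camera_info("wrist");p,d=cams.camera("wrist");cv2.imwrite("pics/w1.png",p);np.save("pics/w1.npy",d)
import pickle;pickle.dump(i,open("pics/w1.pkl","wb"))
print(tool()[0],ctrl.get_obs()["joint_vel"])
for P in([.458,.252,.0255],[.47,.123,.028],[.592,.214,.253],[.545,.307,.212]):print(proj(i,P).round())
E
```

```text
[0.39962111 0.15736941 0.39892655] [-0.03195291 -0.01923944  0.01736775 -0.00107401 -0.00078165 -0.00541061]
[361. 103.]
[359. 179.]
[514. 152.]
[471.  54.]
```

View pics/w1.png

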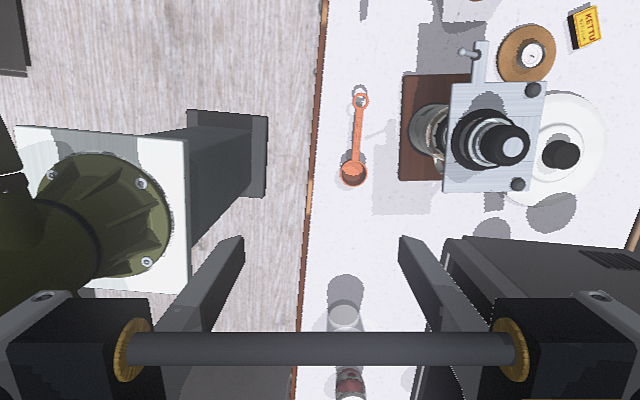

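The wrist view shows the scoop (eye ~(361,99), cup ~(354,173)), the plate with chamber, the grip top at ~(513,148), and the peg from the ear at (478,52) to its ball at ~(462,52). Next I measure these with masks and the depth image.

```bash
python3 - <<'E'
from h import *
import pickle
p=cv2.imread("pics/w1.png");d=np.load("pics/w1.npy");i=pickle.load(open("pics/w1.pkl","rb"))
h=cv2.cvtColor(p,cv2.COLOR_BGR2HSV)
m=cv2.inRange(h,(3,90,90),(18,255,255));m[:, :335]=0;m[:,385:]=0;m[:80]=0;m[195:]=0
n,l,s,c=cv2.connectedComponentsWithStats(m);k=1+s[1:,4].argmax();print(s[k],c[k])
ys,xs=np.where(l==k)
for lo,hi in((0,14),(20,60)):
    pass
y0=ys.min();r=[(v,xs[ys==v].min(),xs[ys==v].max()) for v in range(y0,ys.max()+1)];print(r[::3])
# world points of scoop top
mid=[onz(i,(a+b)/2,v,.028 if False else .0255) for v,a,b in r]
hh=np.array([q for q,(v,a,b) in zip(mid,r) if y0+20<v<y0+55]);print("handle",hh[0].round(4),hh[-1].round(4))
f=np.polyfit(hh[:,1],hh[:,0],1);print("x=",f, "eye top edge",onz(i,361,y0-.5,.028).round(4),"cup bottom edge",onz(i,354,ys.max()+.5,.028).round(4))
# grip top
P=np.array([[pt(i,u,v,d[v,u]) for u in range(440,560)] for v in range(30,200)]);Z=P[...,2]
for lo,hi in((.248,.262),(.208,.220),(.182,.190)):
    q=(Z>lo)&(Z<hi)&(d[30:200,440:560]>0);b=P[q];print(lo,q.sum(),b.mean(0).round(4),b.min(0).round(4),b.max(0).round(4))
c=cv2.resize(p[25:105,430:530],None,fx=6,fy=6,interpolation=cv2.INTER_CUBIC);cv2.imwrite("pics/c1.png",c)
np.set_printoptions(linewidth=250)
print("Z peg mm");print((Z[10:36:2,10:50:2]*1000).round().astype(int))
E
```

```text
[340  93  29  94 800] [355.56125 144.78375]
[(93, np.int64(358), np.int64(363)), (96, np.int64(354), np.int64(366)), (99, np.int64(353), np.int64(367)), (102, np.int64(353), np.int64(367)), (105, np.int64(354), np.int64(366)), (108, np.int64(356), np.int64(364)), (111, np.int64(356), np.int64(362)), (114, np.int64(356), np.int64(362)), (117, np.int64(356), np.int64(362)), (120, np.int64(355), np.int64(361)), (123, np.int64(355), np.int64(361)), (126, np.int64(355), np.int64(361)), (129, np.int64(354), np.int64(360)), (132, np.int64(354), np.int64(360)), (135, np.int64(354), np.int64(360)), (138, np.int64(354), np.int64(359)), (141, np.int64(353), np.int64(359)), (144, np.int64(353), np.int64(359)), (147, np.int64(353), np.int64(359)), (150, np.int64(352), np.int64(358)), (153, np.int64(352), np.int64(358)), (156, np.int64(352), np.int64(358)), (159, np.int64(351), np.int64(358)), (162, np.int64(346), np.int64(361)), (165, np.int64(343), np.int64(364)), (168, np.int64(341), np.int64(366)), (171, np.int64(340), np.int64(366)), (174, np.int64(340), np.int64(366)), (177, np.int64(341), n
[... 910 characters left out ...]
 1 184 186 188 185 186 186 186 187]
 [ -1   0  -1   1   1 215 217 217 215 208   0   1 186 188 189 188 186 187 186 186]
 [  1  -1  -2   2 213 215 215 217 213 208 206 201 196 190 189 190 187 186 186 185]
 [ -1   2   0   1 213 216 216 216 211 208 203 201 196 194 189 192 187 188 187 186]
 [  1   1   0   0   2   0   0   2   2 202 200 196 194 191 189 191 186 187 187   0]
 [  1   0   0   1   0   1   0   0   1  -1  -1 186 186 189 191 187 187 186 187   0]
 [  0   0   0   2   0  -1   1   0   1   0   0 180 187 188 187 187 185 187 188   2]
 [  2  -1   0   1   0   2   0   2  -2  -2   0 182 186 186 187 186 186 186 186  -1]
 [  0   0   1   0   1   1   1   0   2   1   0 182 185 187 186 186 187 188 187   1]]
```

View pics/c1.png

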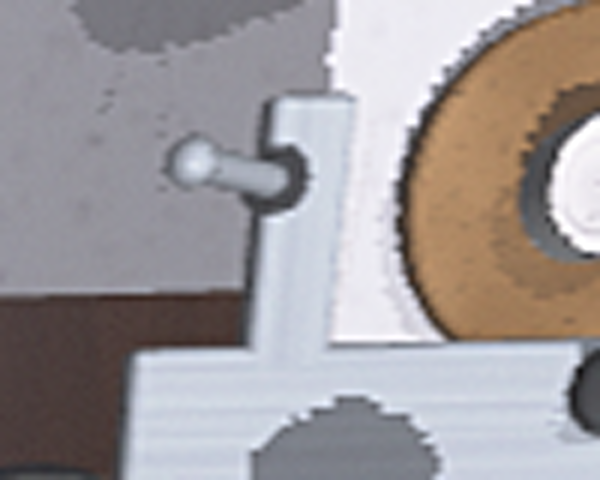

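The ball of the peg is at crop (195,160) and its root at about (285,180), on the ear. I'll compute the stand's pose and the approach to the scoop.

```bash
python3 - <<'E'
from h import *
import pickle
i=pickle.load(open("pics/w1.pkl","rb"))
ball=onz(i,462.1,51.25,.2123);print("ball",ball.round(4))
ax=np.array([.5873,.2194]);v=ball[:2]-ax
print("dist",np.hypot(*v),"expect",np.hypot(43.3,95)*1e-3,"yaw",np.degrees(np.arctan2(v[1],v[0])-np.arctan2(95,-43.3)))
f=lambda x,y,z:onz(i,430+(x+.5)/6-.5,25+(y+.5)/6-.5,z)
a,b=f(133,352,.186),f(580,342,.186);print(a.round(4),b.round(4),np.degrees(np.arctan2(*(b-a)[1::-1])))
move([.4572,.1953,.10],[np.pi,0,1.598]);move([.4572,.1953,.008],[np.pi,0,1.598])
E
```

```text
ball [0.5347 0.309  0.2123]
dist 0.10391045932335306 expect 0.10440253828331954 yaw 5.881940840499808
[0.5404 0.2795 0.186 ] [0.6255 0.2891 0.186 ] 6.431098006910887
shift [ 32.7  61.1 298.9] rot [-0.001   0.0004  0.0626]
shift [ 32.8  61.1 390.9] rot [-0.001   0.0004  0.0626]
```

To row units: 391 mm is 0.391, 299 mm is 0.299, 0.063 rad is 0.0401.

>>> {"method": "arm_command", "body": {"plan": [[[0.033,0.061,0.299,0,0,0.0401,0],[0.033,0.061,0.299,0,0,0.0401,0],[0.033,0.061,0.299,0,0,0.0401,0],[0.033,0.061,0.299,0,0,0.0401,0],[0.033,0.061,0.299,0,0,0.0401,0],[0.033,0.061,0.299,0,0,0.0401,0],[0.033,0.061,0.299,0,0,0.0401,0],[0.033,0.061,0.33,0,0,0.0401,0],[0.033,0.061,0.36,0,0,0.0401,0],[0.033,0.061,0.38,0,0,0.0401,0],[0.033,0.061,0.391,0,0,0.0401,0],[0.033,0.061,0.391,0,0,0.0401,0]]], "squeeze": 20}}

```text
time_s: 2.95
ee_pos: [0.4577, 0.1952, 0.009]
eef_rot: [-3.141, 0.0, 1.596]
force: [0.1, -0.8, -0.8]
grip_width: 0.0471
grip_force: 0.0
```

```bash
python3 - <<'E'
from h import *
i=cams.camera_info("wrist");p,d=cams.camera("wrist");cv2.imwrite("pics/w2.png",p)
move([.4572,.1953,.008],[np.pi,0,1.598])
E
```

```text
shift [-0.2 -1.   1.8] rot [ 0.001  -0.0003 -0.002 ]
```

View pics/w2.png

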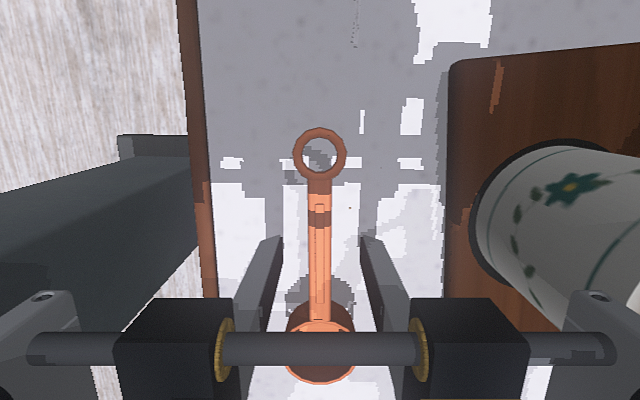

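The wrist view shows the handle centred between the fingers at (318,270) and the eye at (319,153). I'll close and lift.

>>> {"method": "arm_command", "body": {"plan": [[[0,0,0,0,0,0,1],[0,0,0,0,0,0,1],[0,0,0,0,0,0,1],[0,0,0,0,0,0,1],[0,0,0,0,0,0,1],[0,0,0,0,0,0,1],[0,0,-0.015,0,0,0,1],[0,0,-0.04,0,0,0,1],[0,0,-0.08,0,0,0,1],[0,0,-0.12,0,0,0,1],[0,0,-0.15,0,0,0,1],[0,0,-0.15,0,0,0,1]]], "squeeze": 35}}

```text
time_s: 4.2
ee_pos: [0.4591, 0.1965, 0.1624]
eef_rot: [3.135, -0.002, 1.597]
force: [0.2, 0.5, -0.9]
grip_width: 0.012
grip_force: 35.0
```

```bash
python3 - <<'E'
from h import *
cams.camera("wrist")
i=cams.camera_info("wrist");p,d=cams.camera("wrist");cv2.imwrite("pics/w3.png",p)
P,R=tool();o=ctrl.get_obs();print(P,o["grip_width"],o["grip_force"],o["time_s"])
h=cv2.cvtColor(p,cv2.COLOR_BGR2HSV);m=cv2.inRange(h,(0,70,40),(20,255,255));m[:80]=0;m[190:]=0;m[:,:270]=0;m[:,370:]=0
n,l,s,c=cv2.connectedComponentsWithStats(m);k=1+s[1:,4].argmax();print(s[k])
ct,hi=cv2.findContours((l==k).astype(np.uint8),cv2.RETR_CCOMP,cv2.CHAIN_APPROX_NONE)
for q,hh in zip(ct,hi[0]):
    if len(q)>15 and hh[3]>=0:
        (u,v),r=cv2.minEnclosingCircle(q);ui,vi=int(u),int(v)
        ring=d[(l==k)&(np.hypot(*(np.indices(l.shape)-np.array([v,u])[:,None,None]))<r+6)];z=np.median(ring)
        e=pt(i,u,v,z);print("hole",u,v,r,z,"world",e.round(4),"tool",R.inv().apply(e-P).round(4))
E
```

```text
[0.45754228 0.1959274  0.15840471] 0.012276313146989822 34.984243512153625 4.3
[ 295  129   54   61 1422]
hole 321.70587158203125 156.2941131591797 18.933319091796875 0.16016343 world [0.4575 0.2549 0.18  ] tool [ 0.0589  0.0015 -0.0216]
```

The eye sits within 1–2 mm of where it should be in the tool frame. I'll compute the hanging poses.

```bash
cat >> h.py <<'E'
PSI=.106;BALL=np.array([.5347,.309,.2123]);E0=np.array([.0592,.0008,-.019])
A=Ro.from_euler("z",PSI).apply([-np.sqrt(.5),0,np.sqrt(.5)])
RPY=[np.pi,-np.pi/4,PSI];RF=Ro.from_euler("xyz",RPY)
def tcp_for(s,E=E0,R=RF): return BALL+A*s-R.apply(E)   # eye s metres beyond the ball centre along the peg
E
python3 - <<'E'
from h import *
for s in(.06,.02,-.02):print(s,tcp_for(s).round(4))
move([.39,.26,.27],RPY)
E
```

```text
0.06 [0.4642 0.3023 0.1994]
0.02 [0.4923 0.3053 0.1711]
-0.02 [0.5204 0.3083 0.1429]
shift [  65.8  -65.8 -111.6] rot [-0.5827  0.6311  1.4075]
```

To row units: -112 mm is -0.112, -66 mm is -0.066, 1.407 rad is 0.8957.

>>> {"method": "arm_command", "body": {"plan": [[[0.066,-0.066,-0.112,-0.0318,0.0337,0.0745,1],[0.066,-0.066,-0.112,-0.0745,0.0802,0.1795,1],[0.066,-0.066,-0.112,-0.1082,0.121,0.2674,1],[0.066,-0.066,-0.112,-0.1483,0.1604,0.3584,1],[0.066,-0.066,-0.112,-0.1853,0.2012,0.4482,1],[0.066,-0.066,-0.112,-0.2228,0.2413,0.5379,1],[0.066,-0.066,-0.112,-0.2597,0.2814,0.6271,1],[0.066,-0.066,-0.112,-0.2967,0.3215,0.7168,1],[0.066,-0.066,-0.112,-0.3336,0.3616,0.8066,1],[0.066,-0.066,-0.112,-0.3711,0.4017,0.8957,1],[0.066,-0.066,-0.112,-0.3711,0.4017,0.8957,1],[0.066,-0.066,-0.112,-0.3711,0.4017,0.8957,1]]]}}

```text
time_s: 5.5
ee_pos: [0.393, 0.2542, 0.2729]
eef_rot: [3.137, -0.775, 0.122]
force: [0.1, -1.3, -1.7]
grip_width: 0.0122
grip_force: 34.8
```

```bash
python3 - <<'E'
from h import *
print(np.round(ctrl.get_obs()["qpos"],2))
move([.39,.26,.27],RPY);move(tcp_for(.05),RPY)
E
```

```text
[ 0.73 -0.26  2.12 -0.66  0.72  2.56]
shift [-3.6 -6.1  0.5] rot [-0.0064  0.0099  0.0115]
shift [  3.3 -39.5 115.8] rot [-0.0064  0.0099  0.0115]
```

```bash
cat >> h.py <<'E'
RF=RF*Ro.from_rotvec([0,0,-.35]);RPY=RF.as_euler("xyz")
def tcp_for(s,E=E0): return BALL+A*s-RF.apply(E)
E
python3 - <<'E'
from h import *
print(np.round(ctrl.get_obs()["qpos"],4))
move([.39,.26,.27],RPY);move(tcp_for(.05),RPY)
E
```

```text
[ 0.7302 -0.2636  2.1182 -0.6555  0.7245  2.5555]
shift [-3.6 -6.1  0.5] rot [-0.0081  0.0087 -0.3385]
shift [  6.4 -19.1 115.7] rot [-0.0081  0.0087 -0.3385]
```

To row units: 116 mm is 0.116, 100 mm is 0.1, -0.338 rad is -0.2152.

>>> {"method": "arm_command", "body": {"plan": [[[0,0,0,0,0,-0.0955,1],[0,0,0,0,0,-0.1846,1],[0,0,0,-0.0051,0.0057,-0.2152,1],[0.006,-0.019,0.03,-0.0051,0.0057,-0.2152,1],[0.006,-0.019,0.07,-0.0051,0.0057,-0.2152,1],[0.006,-0.019,0.1,-0.0051,0.0057,-0.2152,1],[0.006,-0.019,0.116,-0.0051,0.0057,-0.2152,1],[0.006,-0.019,0.116,-0.0051,0.0057,-0.2152,1],[0.006,-0.019,0.116,-0.0051,0.0057,-0.2152,1]]]}}

```text
time_s: 6.4
ee_pos: [0.476, 0.2828, 0.1959]
eef_rot: [2.818, -0.729, 0.574]
force: [0.2, -0.3, -0.3]
grip_width: 0.0122
grip_force: 35.0
```

```bash
python3 - <<'E'
from h import *
cams.camera("wrist");cams.camera("wrist")
i=cams.camera_info("wrist");p,d=cams.camera("wrist");cv2.imwrite("pics/w4.png",p);np.save("pics/w4.npy",d)
print(np.round(ctrl.get_obs()["qpos"],3))
move(tcp_for(.05),RPY)
P,R=tool();print("eye pred px",proj(i,P+R.apply(E0)),"ball pred",proj(i,BALL),"grip",proj(i,[.587,.2194,.253]))
E
```

```text
[ 0.649  0.041  2.047 -0.861  0.501  2.426]
shift [-2.  -0.6  1.5] rot [-0.0013 -0.0028 -0.0068]
eye pred px [320.1575498  157.51314908] ball pred [318.91095965 148.48840783] grip [488.47049785 111.27910428]
```

View pics/w4.png

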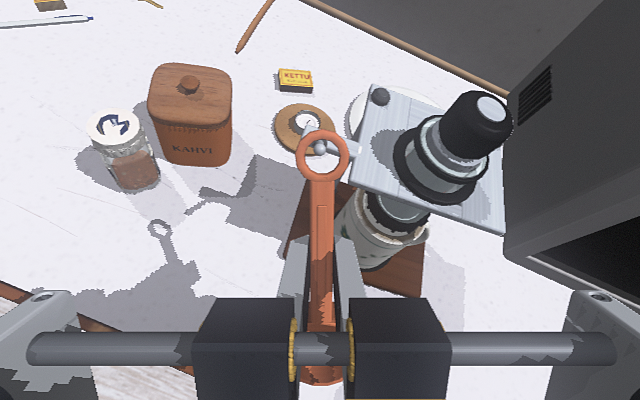

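The wrist view shows the ball (320,148) inside the eye's ring (centre 322,156), as predicted. I'll thread the eye along the peg.

To row units: 63 mm is 0.063, 57 mm is 0.057, -0.007 rad is -0.0045.

>>> {"method": "arm_command", "body": {"plan": [[[-0.002,-0.0005,0.015,0,0,-0.0045,1],[-0.002,-0.0005,0.027,0,0,-0.0045,1],[-0.002,-0.0005,0.037,0,0,-0.0045,1],[-0.002,-0.0005,0.045,0,0,-0.0045,1],[-0.002,-0.0005,0.051,0,0,-0.0045,1],[-0.002,-0.0005,0.057,0,0,-0.0045,1],[-0.002,-0.0005,0.063,0,0,-0.0045,1],[-0.002,-0.0005,0.063,0,0,-0.0045,1],[-0.002,-0.0005,0.063,0,0,-0.0045,1]]]}}

```text
time_s: 7.45
ee_pos: [0.5194, 0.2874, 0.1507]
eef_rot: [2.812, -0.727, 0.584]
force: [-0.5, 0.5, -0.1]
grip_width: 0.0126
grip_force: 35.0
```

```bash
python3 - <<'E'
from h import *
i=cams.camera_info("wrist");p,d=cams.camera("wrist")
cv2.imwrite("pics/w5.png",cv2.resize(p[90:290,220:460],None,fx=3,fy=3,interpolation=cv2.INTER_CUBIC))
print(np.round(ctrl.get_obs()["qpos"],3),ctrl.get_obs()["force"])
move(tcp_for(-.022),RPY)
E
```

```text
[ 0.595  0.197  1.999 -1.012  0.401  2.554] [ 0.21093894  0.50630877 -0.19590656]
shift [ 0.  -0.3  9.9] rot [-0.0012 -0.0013  0.0006]
```

View pics/w5.png

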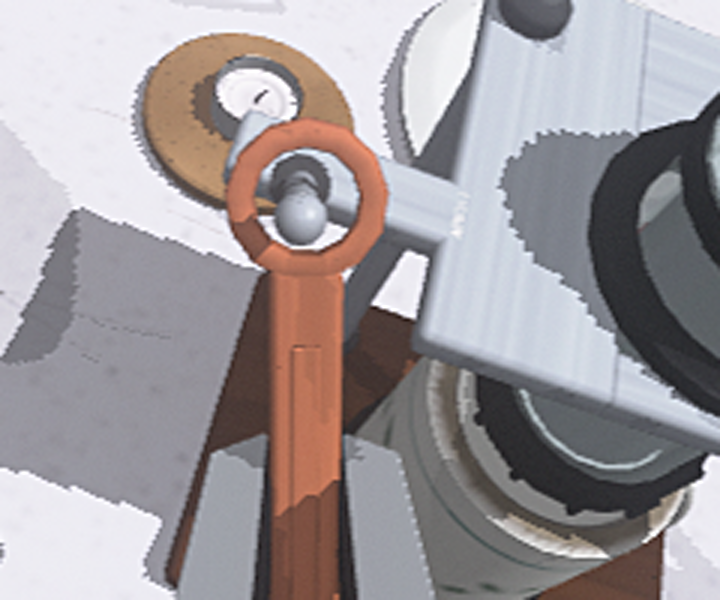

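The eye has passed the ball: ring at crop (305,200), with the ball at (300,217) standing above it. Joint 6 is close to its limit, so I'll go deeper with a small turn about the peg axis.

```bash
python3 - <<'E'
import h
from h import *
h.RF=RF*Ro.from_rotvec([0,0,-.15])
move(h.tcp_for(-.012),h.RF.as_euler("xyz"))
move(h.tcp_for(-.022),h.RF.as_euler("xyz"))
E
```

```text
shift [ 0.6  8.5 -0.1] rot [-0.0011 -0.0014 -0.1494]
shift [0.5 8.5 9.9] rot [-0.0011 -0.0014 -0.1494]
```

To row units: 10 mm is 0.01, 8.5 mm is 0.0085, -0.149 rad is -0.0949.

>>> {"method": "arm_command", "body": {"plan": [[[0.0003,0.004,0,0,0,-0.0446,1],[0.0005,0.0085,0,0,0,-0.0949,1],[0.0005,0.0085,0.005,0,0,-0.0949,1],[0.0005,0.0085,0.01,0,0,-0.0949,1],[0.0005,0.0085,0.01,0,0,-0.0949,1],[0.0005,0.0085,0.01,0,0,-0.0949,1]]]}}

```text
time_s: 8.1
ee_pos: [0.5296, 0.2807, 0.1457]
eef_rot: [2.696, -0.671, 0.763]
force: [-0.6, 0.7, 0.6]
grip_width: 0.0123
grip_force: 35.0
```

```bash
python3 - <<'E'
from h import *
import h
h.RF=RF*Ro.from_rotvec([0,0,-.15])
print(np.round(ctrl.get_obs()["qpos"],3),ctrl.get_obs()["force"])
move(h.tcp_for(-.022),h.RF.as_euler("xyz"))
E
```

```text
[ 0.568  0.214  1.992 -1.021  0.377  2.398] [-0.55879052  0.65602953  0.64830207]
shift [ 0.3  0.3 -0.4] rot [-0.0011 -0.0008 -0.001 ]
```

To row units: -130 mm is -0.13, -110 mm is -0.11.

>>> {"method": "arm_command", "body": {"plan": [[[0,0,0,0,0,0,0.7],[0,0,0,0,0,0,0.6],[0,0,0,0,0,0,0.5],[0,0,0,0,0,0,0.5],[0,0,0,0,0,0,0.5],[0,0,-0.008,0,0,0,0.5],[0,0,-0.018,0,0,0,0.5],[0,0,-0.03,0,0,0,0.5],[0,0,-0.05,0,0,0,0.5],[0,0,-0.08,0,0,0,0.5],[0,0,-0.11,0,0,0,0.5],[0,0,-0.13,0,0,0,0.5]]]}}

```text
time_s: 9.3
ee_pos: [0.4367, 0.2707, 0.2398]
eef_rot: [2.696, -0.672, 0.765]
force: [0.3, 0.1, 0.3]
grip_width: 0.0235
grip_force: 0.0
```

```bash
python3 - <<'E'
from h import *
cams.camera("wrist");cams.camera("wrist");i=cams.camera_info("wrist");p,d=cams.camera("wrist")
cv2.imwrite("pics/w6.png",p)
print(np.round(ctrl.get_obs()["qpos"],3),tool()[0],ctrl.get_obs()["force"])
E
```

```text
[ 0.686 -0.109  2.082 -0.748  0.603  2.156] [0.43789423 0.27107352 0.23917   ] [0.22707377 0.16346869 0.53356595]
```

View pics/w6.png

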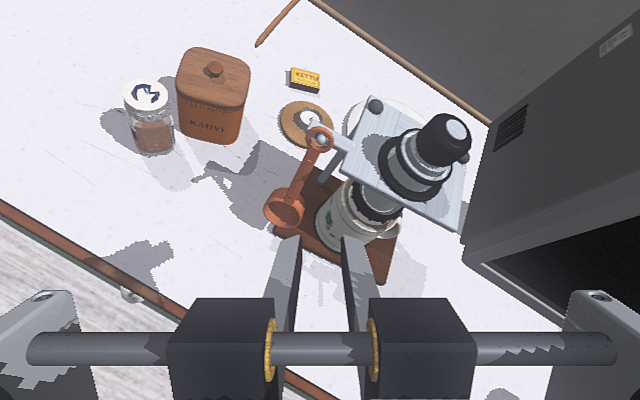

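The eye is on the peg at (318,138) and the scoop hangs from it, cup at (285,208), clear of the fingers. Now I'll set up above the plunger.

```bash
python3 - <<'E'
from h import *
move([.47,.25,.36],[np.pi,0,2.09]);move([.587,.2194,.36],[np.pi,0,2.09])
E
```

```text
shift [ 82.   72.3 -64.2] rot [ 0.8143 -0.2819 -1.3994]
shift [131.4 148.3  15.8] rot [ 0.8143 -0.2819 -1.3994]
```

To row units: 148 mm is 0.148, 131 mm is 0.131, -1.399 rad is -0.8906.

>>> {"method": "arm_command", "body": {"plan": [[[0.082,0.072,-0.064,0.0471,-0.0166,-0.0809,-1],[0.082,0.072,-0.064,0.0942,-0.0325,-0.1617,-1],[0.082,0.072,-0.064,0.1413,-0.049,-0.2432,-1],[0.082,0.072,-0.064,0.1884,-0.0656,-0.324,-1],[0.082,0.072,-0.064,0.2355,-0.0815,-0.4049,-1],[0.082,0.072,-0.064,0.2827,-0.098,-0.4857,-1],[0.082,0.072,-0.064,0.3298,-0.114,-0.5672,-1],[0.095,0.09,-0.045,0.3769,-0.1305,-0.6481,-1],[0.107,0.11,-0.025,0.424,-0.1471,-0.7289,-1],[0.12,0.13,-0.005,0.4711,-0.163,-0.8098,-1],[0.131,0.148,0.016,0.5182,-0.1795,-0.8906,-1],[0.131,0.148,0.016,0.5182,-0.1795,-0.8906,-1]]]}}

```text
time_s: 10.65
ee_pos: [0.5903, 0.2169, 0.3545]
eef_rot: [3.076, -0.029, 1.958]
force: [-0.9, 0.2, -0.1]
grip_width: 0.094
grip_force: 0.0
```

```bash
python3 - <<'E'
from h import *
cams.camera("wrist");cams.camera("wrist");i=cams.camera_info("wrist");p,d=cams.camera("wrist");P0,_=tool()
cv2.imwrite("pics/w7.png",p)
print(np.round(ctrl.get_obs()["qpos"],3),P0,ctrl.get_obs()["time_s"])
V,U=np.mgrid[0:400,0:640];c,_=ray(i,0,0);W=np.array(i["world_to_cam"])
D=np.stack([(U-i["cx"])/i["fx"],(V-i["cy"])/i["fy"],np.ones_like(U,float)],-1)@W[:3,:3]
P=c+D*d[...,None]
near=(np.hypot(P[...,0]-.587,P[...,1]-.2194)<.035)&(d>0)
for lo,hi in((.247,.262),(.209,.221)):
    q=near&(P[...,2]>lo)&(P[...,2]<hi)
    b=P[q];print(lo,q.sum(),np.median(b[:,2]).round(4),cv2.minEnclosingCircle(b[:,:2].astype(np.float32)),U[q].min(),U[q].max(),V[q].min(),V[q].max())
move([.587,.2194,.224],[np.pi,0,2.09])
E
```

```text
[ 0.282  0.383  1.072  0.037  1.619 -0.097] [0.58837328 0.21911619 0.35573621] 10.8
0.247 1501 0.2537 ((0.5880869030952454, 0.21943755447864532), 0.02099149487912655) 291 334 179 222
0.209 899 0.2151 ((0.5879790782928467, 0.21959532797336578), 0.030369356274604797) 282 340 163 217
shift [ -3.2 -10.5 131.3] rot [ 0.0728 -0.0254 -0.137 ]
```

View pics/w7.png

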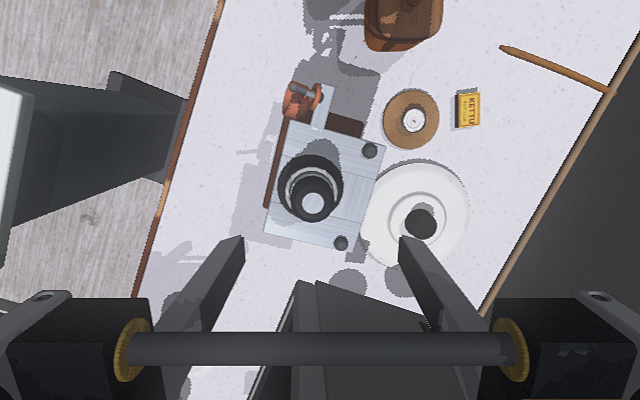

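The wrist view shows the plunger grip between the fingers at (312,203) and the scoop hanging on the peg at (315,95). The grip's axis is at (0.588, 0.2194). I'll straighten the tool above it first.

To row units: 60 mm is 0.06, 20 mm is 0.02, -0.137 rad is -0.0872.

>>> {"method": "arm_command", "body": {"plan": [[[-0.001,-0.003,0.02,0.0465,-0.0159,-0.0872,-1],[-0.002,-0.006,0.06,0.0465,-0.0159,-0.0872,-1],[-0.002,-0.006,0.06,0.0465,-0.0159,-0.0872,-1],[-0.002,-0.006,0.06,0.0465,-0.0159,-0.0872,-1]]]}}

```text
time_s: 11.2
ee_pos: [0.5856, 0.2182, 0.299]
eef_rot: [3.139, 0.0, 2.09]
force: [-0.2, -0.2, 1.3]
grip_width: 0.0939
grip_force: 0.0
```

```bash
python3 - <<'E'
from h import *
cams.camera("wrist");cams.camera("wrist")
move([.588,.2194,.224],[np.pi,0,2.09]);print(tool()[0])
E
```

```text
shift [ 0.1  1.7 76.5] rot [0.0055 0.001  0.0015]
[0.58614388 0.21832638 0.30050805]
```

To row units: 76 mm is 0.076, 1.7 mm is 0.0017, 0.004 rad is 0.0025.

>>> {"method": "arm_command", "body": {"plan": [[[0,0.0017,0.025,0.0025,0,0,-1],[0,0.0017,0.05,0.0025,0,0,-1],[0,0.0017,0.065,0.0025,0,0,-1],[0,0.0017,0.076,0.0025,0,0,-1],[0,0.0017,0.076,0.0025,0,0,-1],[0,0.0017,0.076,0.0025,0,0,-1],[0,0.0017,0.076,0.0025,0,0,-1]]]}}

```text
time_s: 12.0
ee_pos: [0.5879, 0.2193, 0.2232]
eef_rot: [-3.141, 0.001, 2.093]
force: [1.0, -0.2, -0.6]
grip_width: 0.0939
grip_force: 0.0
```

```bash
python3 - <<'E'
from h import *
move([.588,.2194,.224],[np.pi,0,2.09]);print(tool()[0],ctrl.get_obs()["force"])
E
```

```text
shift [ 0.   0.2 -0.8] rot [-0.0007  0.0008  0.0031]
[0.58785126 0.21928391 0.22322171] [ 1.02119662 -0.20310256 -0.64302172]
```

Well aligned. I'll close first with a light grip, then firmly.

>>> {"method": "arm_command", "body": {"plan": [[[0,0,0,0,0,0,1],[0,0,0,0,0,0,1],[0,0,0,0,0,0,1],[0,0,0,0,0,0,1],[0,0,0,0,0,0,1],[0,0,0,0,0,0,1],[0,0,0,0,0,0,1],[0,0,0,0,0,0,1]]], "squeeze": 12}}

```text
time_s: 12.8
ee_pos: [0.5875, 0.2192, 0.2218]
eef_rot: [-3.139, 0.0, 2.093]
force: [-0.2, 0.2, -0.7]
grip_width: 0.0422
grip_force: 12.0
```

>>> {"method": "arm_command", "body": {"plan": [[[0,0,0,0,0,0,1],[0,0,0,0,0,0,1],[0,0,0,0,0,0,1]]], "squeeze": 45}}

```text
time_s: 13.1
ee_pos: [0.5875, 0.2192, 0.2218]
eef_rot: [-3.139, 0.0, 2.093]
force: [1.6, 0.8, -0.9]
grip_width: 0.0415
grip_force: 45.0
```

```bash
python3 - <<'E'
from h import *
o=ctrl.get_obs();print(tool()[0],o["eef_rot"],o["force"],o["moment"],o["grip_width"])
E
```

```text
[0.58745835 0.21918654 0.22175046] [-3.13885191e+00  3.57359570e-04  2.09331851e+00] [ 1.61457294  0.7709232  -0.92046999] [ 0.11108659 -0.33346324 -0.00466041] 0.04145215654378459
```

Side forces are tiny. I'll draw it up slowly.

To row units: -20 mm is -0.02, -17 mm is -0.017.

>>> {"method": "arm_command", "body": {"plan": [[[0,0,-0.001,0,0,0,1],[0,0,-0.003,0,0,0,1],[0,0,-0.005,0,0,0,1],[0,0,-0.008,0,0,0,1],[0,0,-0.011,0,0,0,1],[0,0,-0.014,0,0,0,1],[0,0,-0.017,0,0,0,1],[0,0,-0.02,0,0,0,1]]]}}

```text
time_s: 13.9
ee_pos: [0.5875, 0.2192, 0.2421]
eef_rot: [-3.139, 0.0, 2.093]
force: [0.1, -0.5, -5.3]
grip_width: 0.0413
grip_force: 45.0
```

```bash
python3 - <<'E'
from h import *
o=ctrl.get_obs();print(tool()[0],o["eef_rot"],o["force"],o["moment"],o["grip_width"])
E
```

```text
[0.58746859 0.21920669 0.2420914 ] [-3.13883181e+00  3.64997523e-04  2.09331312e+00] [ 0.10867876 -0.54367083 -5.34479366] [-0.00777414 -0.09517686  0.00228647] 0.04133912158442738
```

>>> {"method": "arm_command", "body": {"plan": [[[0,0,-0.003,0,0,0,1],[0,0,-0.006,0,0,0,1],[0,0,-0.009,0,0,0,1],[0,0,-0.012,0,0,0,1],[0,0,-0.015,0,0,0,1],[0,0,-0.018,0,0,0,1],[0,0,-0.021,0,0,0,1],[0,0,-0.024,0,0,0,1],[0,0,-0.027,0,0,0,1],[0,0,-0.029,0,0,0,1],[0,0,-0.03,0,0,0,1],[0,0,-0.03,0,0,0,1]]]}}

```text
time_s: 15.1
ee_pos: [0.5876, 0.2192, 0.2719]
eef_rot: [-3.139, 0.0, 2.093]
force: [-0.1, -0.4, -5.3]
grip_width: 0.0416
grip_force: 45.0
```

```bash
python3 - <<'E'
from h import *
o=ctrl.get_obs();print(tool()[0],o["force"],o["moment"])
out=[]
for n in("scene","wrist"):
    i=cams.camera_info(n);p,d=cams.camera(n);cv2.imwrite(f"pics/{n}8.png",p)
    if n=="scene":
        u,v=proj(i,[.588,.219,.215]).astype(int);a=p[v-60:v+60,u-60:u+60]
        for z in(.209,.215,.219,.225):
            print(z,proj(i,[.588-.018,.219+.0127,z]).round(1))
        h=cv2.cvtColor(a,cv2.COLOR_BGR2HSV);m=cv2.inRange(h,(0,110,60),(6,255,255))|cv2.inRange(h,(172,110,60),(180,255,255))
        ys,xs=np.where(m[30:75,40:80]);print("red rows",ys.min()+30+v-60 if len(ys) else None,ys.max()+30+v-60 if len(ys) else None,len(ys))
        out.append(cv2.resize(a,(400,400),interpolation=cv2.INTER_CUBIC))
    else:out.append(cv2.resize(p,(400,250)))
out[1]=cv2.copyMakeBorder(out[1],0,150,0,0,cv2.BORDER_CONSTANT);cv2.imwrite("pics/f8.png",np.hstack(out))
E
```

```text
[0.587559   0.219238   0.27188974] [-0.10628129 -0.37212876 -5.30645704] [-0.00562504 -0.17120448  0.02515953]
0.209 [275.2 194.3]
0.215 [275.1 192.7]
0.219 [275.  191.6]
0.225 [275. 190.]
red rows 187 190 19
```

View pics/f8.png

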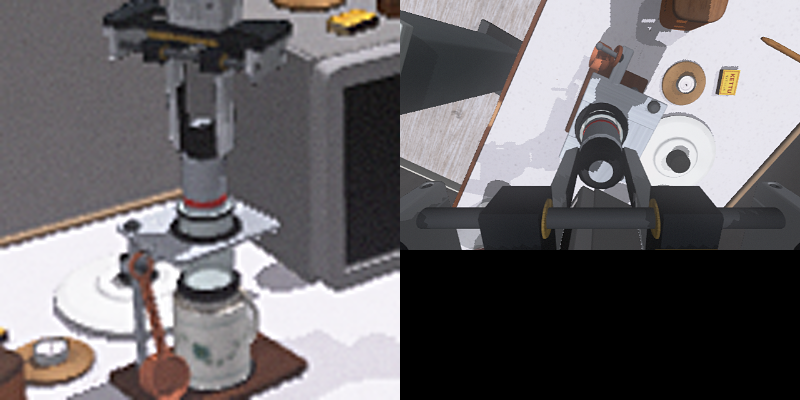

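The red ring at (207,203) is just above the chamber rim at (207,212). The lift was 50.1 mm, so about 6 mm of shaft is bare. The scoop hangs on the peg at (140,265) and the mug hasn't moved. I'll hand in.

```bash
python3 -c "
from station import ctrl
print(ctrl.hand_in())"
```

```text
the job is handed in; nothing more can be done
None
```

The scoop hangs by its eye on the peg, and the plunger is held with its red ring about 6 mm clear of the rim; the job is handed in, though joint 6 briefly read 2.5555 rad against its stated 2.55 limit while I was turning the scoop.

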